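# Tip and slide the lid of a spares case, fetch the die spring

## Robot

A 6-joint arm with a two-finger parallel gripper is mounted at the origin on a cart in front of the work surface, level with it; the furniture and walls round the work are solid. World frame = base frame: x ahead of the robot, y to its left, z up, the work surface at z = 0. Lengths are in m, angles in rad, forces in N, time in s.
With the tool pointing down it reaches from about 0.425 to 1.125 m from the base axis. Payload 14.9 kg.
Tool frame: the origin (TCP) lies midway between the tips of the shut fingers; the grasp point (between the pads) lies 19 mm behind it; z points along the fingers, y is the line along which they close (so a half turn about z gives the same grasp; the last joint's range is limited). The gripper opens to 91 mm and grips with 3 to 60 N. Pads are 32 mm wide; open, the fingers measure 118 mm over their backs; the gripper's body (76 mm by 178 mm) begins 60 mm behind the grasp point.
Start: joints at [1.312, 0.379, 1.734, -0, 1.028, -0.033], TCP at [0.157, 0.682, 0.214] pointing down, gripper open.
Joint ranges: [-2.77, 2.77], [-0.74, 2.19], [0, 2.66], [-1.06, 4.2], [0.31, 2.87], [-3.08, 3.08]. Speed limits (rad/s): [1.89, 1.89, 2.39, 3.14, 3.14, 3.14].

## Interface

Orientations are given as a rotation vector (axis times angle).
In Python, from cell import get_state, read_camera, camera_params, close_job, boxes_of, landmark_of gives the robot as it stands.
- The arm moves only by the tool carry_out, never from a script. Its argument "increments" is a list that holds one entry, the list of rows, each a list of 6 numbers: the shift along the tool's x, y, z in mm, then the turn, a rotation vector about the tool's x, y, z in degrees. A call has 1 to 5 rows; each row is the pose to reach, as a shift and turn from the pose commanded when the call began, along the tool's axes at that moment; what a row does not reach only later rows make up. A row lasts 1/8 s, in which the tool goes at most 62.5 mm and 10.7 degrees, less where a joint would pass 70% of its speed; a pose out of reach is approached as far as the arm can. A call with a gripper value outside its range is refused whole. "fingers" is the opening, from -1 (shut) to 1 (fully open), set as the call begins (left out, the last holds). The fingers move at their own pace and stop on an object; "force" is the grip in N (left out, the last holds). Time passes only in rows, so rows that repeat a pose let the fingers close. It gives the time, the measured TCP pose, the force, the opening and the grip force at its end, in the units of the state.
- get_state(): the state, without advancing time (a new reading comes with each control period).
- read_camera(name): name is "side" or "top"; returns the picture (420x560x3 uint8, blue, green, red); there is no depth.
- camera_params(name): a dict with "fx", "fy", "cx", "cy" (pixels), "R" (3x3) and "t" (3): a world point X has camera coordinates R X + t. Camera axes: x right, y down, z forward; pixel columns grow to the right and rows downward; lengths in m; the calibration is good to about 2 mm. A picture is of the moment at which its call begins. camera_params takes no time and is no camera call.
- close_job(): hands the job in; it is judged then, once.
Trained networks look in the newest picture that a camera, given by its name, has taken for a name from the list of things; names that differ only in an ending like _2 or _b are one class to them, and where a whole thing is asked for, a point or a joint stands for the part that bears it (a point fixed in the world has none). Each returns a list of dicts, best first, with "p" (0 to 1); they miss things now and then, are a little off and sometimes report something else, mostly with a low value. They report only what shows in the picture. A call takes as long as a camera call. They do not tell look-alikes from the thing itself.
- boxes_of(camera, label): "uv" ([column, row] in pixels, amid what is visible of it).
- landmark_of(camera, label): "uv" ([column, row] in pixels: a listed point, or the origin of a listed thing).
The state is a dict: "clock": time; "joint_pos": joint angles; "qd": joint speeds; "joint_torque": joint torques, N m; "tool_pos": TCP position; "tcp_rot": TCP orientation; "force": force on the tool from outside, world axes, zero at the start; "ft_torque": the same for the moment, N m; "width": opening from 0.0 (shut) to 1.0 (fully open); "finger_force": force on a finger pad.
Only numpy, scipy, OpenCV 4.12 (cv2) and the standard library are available. Lean on these libraries where they do the work, as an engineer would, in place of code of your own. Each camera call takes 0.05 s, during which the arm holds its last target. There are 200 camera calls.

## Task

Open the slide-lid case: bring the lid's far end up over the raised end lip (pressing down on the lid's tail behind its ridge tips it up), then push the lid out a little more than half its length and leave it hanging in its grooves. Then take the die spring out of the case and lay it flat in the shallow parts tray without dropping it. Leave the vee block where it is.

Things in the scene. Friction and masses are not known exactly. Their poses are not given: they have to be found in the camera images.
- case: Fixed wooden case 204 x 132 x 61 mm with a sliding lid. Origin: centre of its underside; x: along it, the way the lid comes out (roughly away from the robot), y: across, z up. Two steel strips cap the lid's side grooves, z = 57 to 61 mm, 100 mm clear between them. Side ledges carry the shut lid at z = 34 mm; 17 mm of groove is free above it, so it may also be raised level.
- fulcrum (a point): Point in the case at x = -20, y = 0, z = 34 mm where the ledges bend: from here to the back they slope down, 9 mm lower at x = -95 mm. The lid pitches about this point when its tail is pressed down, by up to 0.12 rad (then hard on the slope, nose 13 mm up). About 0.09 rad (4.5 mm down just behind the ridge) clears the 6 mm lip; pushed on, the pressed spot must rise along the lid's pitch.
- lip_top (a point): Middle of the top of the 6 mm thick end lip, at x = 99 mm, z = 40 mm of the case, flush with the shut lid's top (as is the back wall). It blocks the lid, whose nose stands 1 mm behind it when shut.
- case_floor (a point): Centre of the case's inside floor, x = y = 0, z = 6 mm of the case. The inside is 192 x 100 mm.
- lid: Loose wooden lid 190 (x) x 114 (y) x 6 mm, about 0.2 kg. Origin: centre of its underside; axes as the case's; shut, it stands at x = y = 0, z = 34 mm of the case. A few newtons on the tail tip it. It slides with friction and stays where it is left; 100 to 140 mm out it still hangs in the grooves by lip and strips, nose sagging 0.1 to 0.2 rad, and the rear half of the case is open.
- lid_ridge (a point): On the lid at x = -56, y = 0, z = 6 mm: foot of the rear face of the push ridge, level with the lid's top. The ridge is 12 mm thick (x = -56 to -44 mm), 80 mm long across the lid, 14 mm tall. Behind it (toward the robot) the tail is flat for 39 mm, to x = -95 mm: press there and push against the ridge.
- spring: Small rust-red die spring lying on the case's floor under the rear half of the lid; 18 x 43 x 19 mm (solid over 14 mm across); origin: middle of its underside, y: along the coil axis, z up. 20 g. Grip across x. It lies roughly along the case.
- parts_tray: Fixed shallow open rusty steel tray 128 (x) x 203 (y) x 26 mm; origin: centre of its underside; inner floor 2 mm up. Beside the case, on its left or right.
- v_block: Grey steel vee block 46 x 44 x 36 mm, loose on the bench near the robot; origin: centre of its underside. To be left alone.
Mind the look-alikes: they are no part of the job. There is more than one size of the case; the job needs the larger.

How it is judged:
By the outcome, as a careful person would: the job done as asked, in the order asked, and still so for the second after the job is handed in, with the robot touching nothing.
It also fails if it takes over 56 s, if anything falls off the work surface, if the arm or the gripper's body presses on something with over 40 N, if the wrist force passes 120 N, or if a joint passes its speed limit or range.

## Working session

There is one attempt and no reset: what is moved stays moved. The work goes in short steps, Python scripts to look and compute and a tool call to move; the robot and the scene stay as the last step left them, time stands still between calls to the robot, and variables do not carry over. Pictures are saved under pics/ and viewed, at most 10 in all, crops included, and the job is handed in when it is done.

Besides the shell and the picture viewer there is one more tool, called after "Request:" as name(argument=value, ...), one argument or row to a line, values as JSON. carry_out: Moves the arm, as the interface text tells. Its arguments: {"type":"object","properties":{"increments":{"type":"array"},"fingers":{"type":"number"},"force":{"type":"number"}},"required":["increments"]}

```bash
mkdir -p pics
python3 - <<'E'
from cell import *
import cv2
s=get_state();print({k:(v if not hasattr(v,'round') else v) for k,v in s.items()})
for c in("side","top"):
    cv2.imwrite(f"pics/{c}0.png",read_camera(c))
    p=camera_params(c);print(c,p)
    for l in("case","lid","parts_tray","v_block"):
        print(l,[(d['uv'],round(d['p'],2)) for d in boxes_of(c,l)])
    for l in("case","lid_ridge","lip_top","fulcrum","case_floor","lid","parts_tray"):
        print('LM',l,[(d['uv'],round(d['p'],2)) for d in landmark_of(c,l)])
E
```

```text
{'clock': 0.0, 'joint_pos': array([ 1.31168990e+00,  3.79456615e-01,  1.73479542e+00,  4.81191883e-06,
        1.02850720e+00, -3.33391331e-02]), 'qd': array([-0.00036519,  0.00102819,  0.0005623 , -0.00044274,  0.0004822 ,
       -0.00155905]), 'joint_torque': array([-1.91252875e-03, -7.63736701e+01, -4.34368122e+01,  6.49509695e-02,
        4.26209019e-02, -1.22167112e-04]), 'tool_pos': array([0.15662303, 0.68182833, 0.21324741]), 'tcp_rot': array([-3.53865969e-01, -3.12142378e+00,  1.81186641e-03]), 'force': array([0.16350656, 0.34596316, 0.14550873]), 'ft_torque': array([-0.02499435, -0.01933202,  0.07406432]), 'finger_force': 0.0, 'width': 1.0016453701829173}
side {'fx': 465.8786549710035, 'fy': 465.8786549710035, 'cx': 282.45344273530316, 'cy': 205.42814480038558, 'R': array([[ 0.93925506, -0.34276662,  0.01763448],
       [-0.10665539, -0.34032325, -0.93424018],
       [ 0.32622777,  0.87560901, -0.35620824]]), 't': array([-0.30375773,  0.16431761,  0.79095055])}
case [([348.3, 234.1], 0.85), ([179.8, 215.4], 0.72)]
lid []
parts_tray [([314.1, 195.8], 0.58)]
v_block [([240.5, 
[... 542 characters left out ...]
, -0.99968074, -0.00584979],
       [-0.98672361, -0.02332124, -0.16072537],
       [ 0.16053763,  0.00972281, -0.98698183]]), 't': array([0.22520393, 0.42406423, 0.99535721])}
case [([310.7, 177.1], 0.97), ([249.7, 309.1], 0.81)]
lid [([334.8, 175.7], 0.85), ([310.1, 172.7], 0.18)]
parts_tray [([237.2, 165.2], 0.75)]
v_block [([267.0, 247.5], 0.86)]
LM case [([248.1, 308.7], 0.91)]
LM lid_ridge [([330.6, 197.4], 0.88), ([333.8, 175.6], 0.52)]
LM lip_top [([338.1, 137.7], 0.58)]
LM fulcrum [([244.8, 313.4], 0.72)]
LM case_floor [([245.9, 309.3], 0.69), ([237.6, 164.7], 0.31)]
LM lid [([236.1, 167.2], 0.62), ([331.8, 176.3], 0.57), ([335.7, 137.6], 0.38)]
LM parts_tray [([237.6, 164.6], 0.9)]
```

View pics/top0.png

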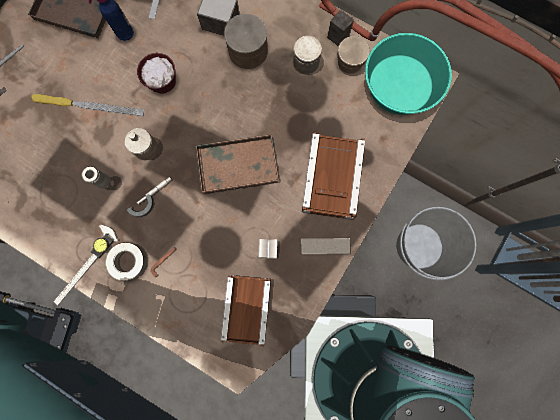

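View pics/side0.png

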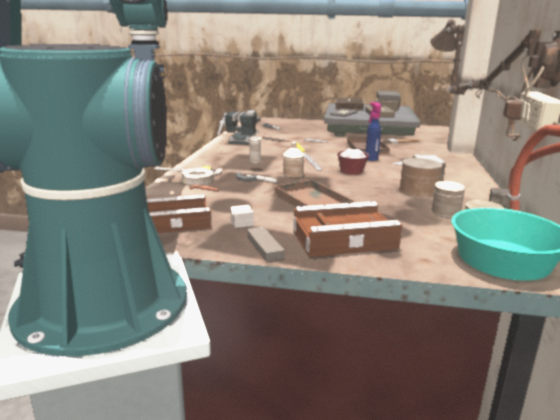

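In the top view there are two cases: the large one at (334,175), with a ridge on its lid and beside the tray at (237,165), and a small one at (247,309). The larger fits the description. I'll confirm it in a crop and measure it.

```bash
cat > h.py <<'E'
import numpy as np, cv2
from cell import *
from scipy.spatial.transform import Rotation as Ro
def back(c,uv,z):
    p=camera_params(c);R=np.array(p['R']);t=np.array(p['t'])
    d=R.T@np.array([(uv[0]-p['cx'])/p['fx'],(uv[1]-p['cy'])/p['fy'],1]);o=-R.T@t
    return o+d*(z-o[2])/d[2]
def proj(c,X):
    p=camera_params(c);q=np.array(p['R'])@np.array(X)+np.array(p['t'])
    return np.array([p['fx']*q[0]/q[2]+p['cx'],p['fy']*q[1]/q[2]+p['cy']])
def tri(u1,u2):
    A=[];b=[]
    for c,u in(("side",u1),("top",u2)):
        p=camera_params(c);R=np.array(p['R']);t=np.array(p['t'])
        x=(u[0]-p['cx'])/p['fx'];y=(u[1]-p['cy'])/p['fy']
        A+=[R[0]-x*R[2],R[1]-y*R[2]];b+=[x*t[2]-t[0],y*t[2]-t[1]]
    return np.linalg.lstsq(np.array(A),np.array(b),rcond=None)[0]
E
python3 - <<'E'
from h import *
im=cv2.imread('pics/top0.png');a=cv2.resize(im[125:225,190:375],None,fx=4.3,fy=4.3,interpolation=cv2.INTER_CUBIC)
cv2.imwrite('pics/crop1.png',a)
print('ridge',back('top',(330.6,197.4),.04),tri((320.9,225.5),(330.6,197.4)))
print('lip',back('top',(338.1,137.7),.04),tri((387.4,219.3),(338.1,137.7)))
print('tray',back('top',(237.6,164.6),0),tri((315.8,201.6),(237.6,164.6)))
print('small',[back('top',u,.05)[:2].round(3) for u in((230,277),(271,281),(224,340),(264,344))])
E
```

```text
ridge [0.44745816 0.10278743 0.04      ] [0.44815927 0.10255325 0.04050288]
lip [0.60657273 0.08382159 0.04      ] [0.60507495 0.08444819 0.04283796]
tray [0.539023   0.34809367 0.        ] [ 0.54321741  0.34714023 -0.00210784]
small [array([0.241, 0.349]), array([0.234, 0.249]), array([0.093, 0.357]), array([0.086, 0.261])]
```

View pics/crop1.png

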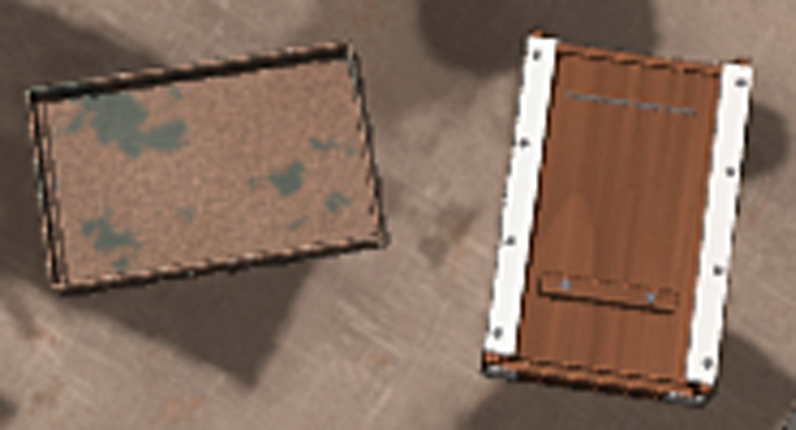

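Run:
```python
from h import *
f=lambda x,y:(190+(x+.5)/4.3-.5,125+(y+.5)/4.3-.5)
P=np.array([back('top',f(*u),.061)[:2] for u in((528,36),(752,63),(485,355),(715,386))]);print(P.round(4))
print('widths',np.linalg.norm(P[0]-P[1]),np.linalg.norm(P[2]-P[3]),'len',np.linalg.norm(P[0]-P[2]),np.linalg.norm(P[1]-P[3]))
for i,j in((2,0),(3,1)): d=P[i-0]-P[j];print('yaw',np.arctan2(-d[1],-d[0]))
for i,j in((1,0),(3,2)): d=P[j]-P[i];print('yawy',np.arctan2(d[1],d[0])-np.pi/2)
print('centre',P.mean(0))
R=np.array([back('top',f(*u),.054)[:2] for u in((541,275),(679,292))]);F=np.array([back('top',f(*u),.040)[:2] for u in((541,295),(674,311))])
print('ridge top front',R,R.mean(0),'foot',F,F.mean(0))
# tray corners, rim z=.026
T=np.array([back('top',f(*u),.026)[:2] for u in((28,92),(350,43),(388,243),(55,293))]);print('tray',T,T.mean(0))
d=T[0]-T[1];print('tray yaw',np.arctan2(d[1],d[0])-np.pi/2,np.linalg.norm(d),np.linalg.norm(T[1]-T[2]))
s=get_state();M=Ro.from_rotvec(s['tcp_rot']).as_matrix();print(M.round(3))
c=camera_params('top');print(-np.array(c['R']).T@c['t'])
```

```text
[[0.6103 0.1526]
 [0.5966 0.0194]
 [0.417  0.1753]
 [0.4021 0.0426]]
widths 0.13387743486272796 0.13357083218742227 len 0.1946370216253516 0.19588521227126027
yaw -0.11703534563842731
yaw -0.11854096177823976
yawy -0.10301673703750591
yawy -0.11232812341635201
centre [0.50651061 0.09744486]
ridge top front [[0.46654273 0.14280415]
 [0.45826355 0.06196418]] [0.46240314 0.10238417] foot [[0.45740913 0.14152704]
 [0.44958854 0.06266546]] [0.45349883 0.10209625]
tray [[0.58008215 0.45683125]
 [0.61598514 0.25970748]
 [0.49015169 0.23323055]
 [0.45460564 0.43330347]] [0.53520616 0.34576819]
tray yaw 0.1801594564773228 0.20036667829646115 0.12858881725164453
[[-0.975  0.224  0.   ]
 [ 0.224  0.975 -0.   ]
 [-0.    -0.    -1.   ]]
[0.25310631 0.22534406 1.05187475]
```

Request:
carry_out(
  increments=[
    [[-33, -42, 0, 0, 0, 0], [-66, -84, 0, 0, 0, 0], [-99, -126, 0, 0, 0, 0], [-132, -168, 0, 0, 0, 0], [-165, -210, 0, 0, 0, 0]],
  ],
  fingers=-1,
)

```text
clock: 1.82
tool_pos: [0.271, 0.4392, 0.2141]
tcp_rot: [0.353, 3.121, 0.001]
force: [0.1, 0.6, 0.0]
width: 0.484
finger_force: 0.0
```

Request:
carry_out(
  increments=[
    [[-33, -42, 0, 0, 0, 0], [-66, -84, 0, 0, 0, 0], [-99, -126, 0, 0, 0, 0], [-132, -168, 0, 0, 0, 0], [-165, -210, 0, 0, 0, 0]],
  ],
)

```text
clock: 2.45
tool_pos: [0.3849, 0.1975, 0.2143]
tcp_rot: [0.354, 3.121, 0.001]
force: [0.5, 0.0, 0.7]
width: 0.005
finger_force: 0.0
```

Request:
carry_out(
  increments=[
    [[-34, -40, 30, 0, 0, -3], [-68, -81, 70, 0, 0, -6.5], [-68, -81, 100, 0, 0, -6.5], [-68, -81, 110, 0, 0, -6.5], [-68, -81, 110, 0, 0, -6.5]],
  ],
)

```text
clock: 3.08
tool_pos: [0.4323, 0.1052, 0.104]
tcp_rot: [-0.176, -3.136, 0.0]
force: [0.8, 0.0, 1.1]
width: 0.009
finger_force: 0.0
```

```bash
cat >> h.py <<'E'
C=np.array([.5065,.0965,0]);YAW=-.113
RC=Ro.from_euler('z',YAW).as_matrix()
def st():
    s=get_state();M=Ro.from_rotvec(s['tcp_rot']).as_matrix()
    q=RC.T@(s['tool_pos']-C)
    print('t',round(s['clock'],2),'case xyz mm',(q*1e3).round(1),'F(case)',(RC.T@s['force']).round(1),'w',round(s['width'],3),'ff',s['finger_force'],'q',s['joint_pos'].round(2))
    print('tool axes in case',(RC.T@M).round(3).tolist())
    return s,M,q
def to(x,y,z):
    s,M,q=st();d=np.array([x,y,z])/1e3-q;print('tool delta mm',(M.T@RC@d*1e3).round(1))
E
python3 - <<'E'
from h import *
to(-76,0,47)
cv2.imwrite('pics/s1.png',read_camera('side')[150:290,250:450].repeat(4,0).repeat(4,1))
cv2.imwrite('pics/t1.png',read_camera('top')[120:230,280:390].repeat(5,0).repeat(5,1))
E
```

```text
t 3.08 case xyz mm [-74.8   0.3 104. ] F(case) [0.8 0.1 1.1] w 0.009 ff 0.0 q [ 0.19  0.16  2.28  0.    0.7  -1.27]
tool axes in case [[-1.0, -0.001, -0.001], [-0.001, 1.0, -0.0], [0.001, -0.0, -1.0]]
tool delta mm [ 1.2 -0.3 57. ]
```

View pics/s1.png

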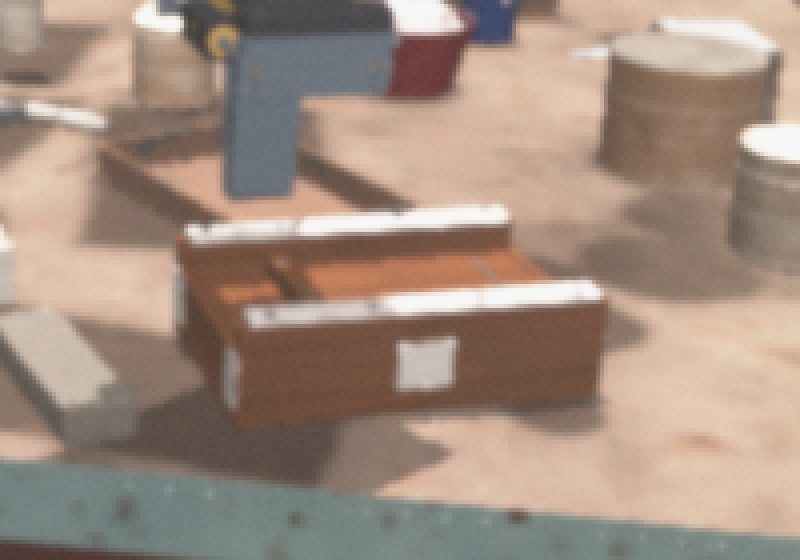

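The side crop shows the fingers at (260,195), above the tail and just behind the ridge at (290,275). I'll lower them and feel forward for the ridge.

Request:
carry_out(
  increments=[
    [[2, 0, 25, 0, 0, 0], [2, 0, 50, 0, 0, 0], [2, 0, 58, 0, 0, 0], [2, 0, 58, 0, 0, 0]],
  ],
)

```text
clock: 3.68
tool_pos: [0.4308, 0.1054, 0.0465]
tcp_rot: [0.176, 3.136, 0.0]
force: [-0.3, -0.3, 1.1]
width: 0.004
finger_force: 0.0
```

Request:
carry_out(
  increments=[
    [[-1, 0, 0, 0, 0, 0], [-2, 0, 0, 0, 0, 0], [-2, 0, 0, 0, 0, 0]],
  ],
)

```text
clock: 4.05
tool_pos: [0.4329, 0.1049, 0.0464]
tcp_rot: [0.176, 3.136, 0.0]
force: [-0.3, -0.1, 0.4]
width: 0.011
finger_force: 0.0
```

Run:
```python
from h import *
to(-74,0,40)
```

```text
t 4.05 case xyz mm [-74.1   0.   46.4] F(case) [-0.3 -0.2  0.4] w 0.011 ff 0.0 q [ 0.19  0.29  2.29 -0.    0.57 -1.27]
tool axes in case [[-1.0, -0.001, 0.001], [-0.001, 1.0, 0.0], [-0.001, 0.0, -1.0]]
tool delta mm [-0.1 -0.   6.4]
```

No contact yet. I'll keep going forward in small steps.

Request:
carry_out(
  increments=[
    [[-1, 0, 0, 0, 0, 0], [-2, 0, 0, 0, 0, 0], [-2, 0, 0, 0, 0, 0]],
  ],
)

```text
clock: 4.42
tool_pos: [0.4345, 0.1046, 0.0459]
tcp_rot: [-0.176, -3.137, 0.0]
force: [0.6, -0.0, 0.8]
width: 0.004
finger_force: 0.0
```

Request:
carry_out(
  increments=[
    [[-1, 0, 0, 0, 0, 0], [-2, 0, 0, 0, 0, 0], [-2, 0, 0, 0, 0, 0]],
  ],
)

```text
clock: 4.8
tool_pos: [0.4356, 0.1043, 0.0457]
tcp_rot: [-0.176, -3.135, 0.0]
force: [-5.2, 0.7, 4.8]
width: 0.004
finger_force: 3.0
```

Contact with the ridge at about -5 N. I'll back off 1.5 mm and press the tail.

Request:
carry_out(
  increments=[
    [[1.5, 0, 0, 0, 0, 0], [1.5, 0, 3, 0, 0, 0], [1.5, 0, 5, 0, 0, 0], [1.5, 0, 6, 0, 0, 0], [1.5, 0, 6, 0, 0, 0]],
  ],
)

```text
clock: 5.42
tool_pos: [0.435, 0.1046, 0.0399]
tcp_rot: [0.176, 3.137, 0.0]
force: [-0.9, 0.0, 1.6]
width: 0.003
finger_force: 0.6
```

Request:
carry_out(
  increments=[
    [[0, 0, 1, 0, 0, 0], [0, 0, 2, 0, 0, 0], [0, 0, 2, 0, 0, 0]],
  ],
)

```text
clock: 5.8
tool_pos: [0.4345, 0.1045, 0.0378]
tcp_rot: [-0.176, -3.136, 0.0]
force: [-4.3, 1.4, 2.6]
width: 0.001
finger_force: 2.5
```

Request:
carry_out(
  increments=[
    [[1, 0, 0.5, 0, 0, 0], [1, 0, 1, 0, 0, 0], [1, 0, 1, 0, 0, 0]],
  ],
)

```text
clock: 6.18
tool_pos: [0.4341, 0.1047, 0.037]
tcp_rot: [0.176, 3.136, 0.0]
force: [-0.6, 1.2, 2.4]
width: 0.005
finger_force: 1.4
```

Run:
```python
from h import *
st()
cv2.imwrite('pics/s2.png',cv2.resize(read_camera('side')[180:270,280:420],None,fx=5.5,fy=5.5,interpolation=cv2.INTER_CUBIC))
```

```text
t 6.17 case xyz mm [-72.9  -0.   37. ] F(case) [-0.7  1.1  2.4] w 0.005 ff 1.358406739827842 q [ 0.18  0.31  2.29 -0.    0.55 -1.27]
tool axes in case [[-1.0, -0.001, 0.0], [-0.001, 1.0, 0.0], [-0.0, 0.0, -1.0]]
```

View pics/s2.png

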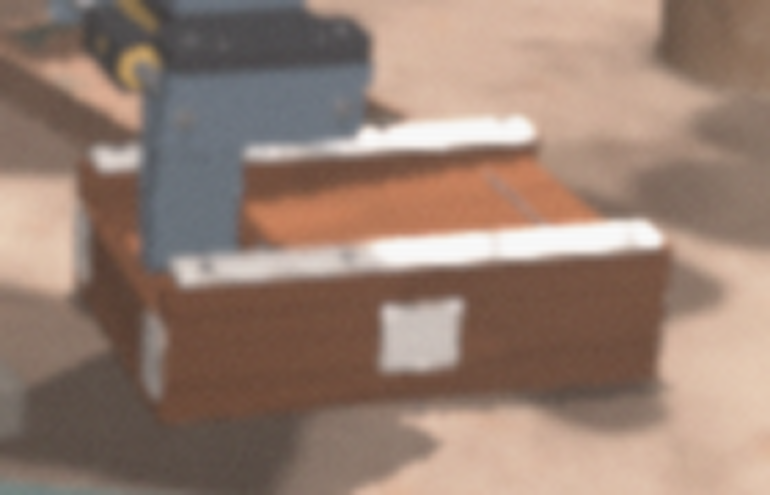

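The crop shows the fingers on the tail and the lid tipping nose-up (at (560,200), near the lip). I'll press 1.5 mm more.

Request:
carry_out(
  increments=[
    [[0.3, 0, 0.8, 0, 0, 0], [0.5, 0, 1.5, 0, 0, 0], [0.5, 0, 1.5, 0, 0, 0]],
  ],
)

```text
clock: 6.6
tool_pos: [0.4336, 0.1048, 0.0355]
tcp_rot: [0.176, 3.136, 0.0]
force: [-0.5, -0.8, 4.8]
width: 0.004
finger_force: 3.1
```

Request:
carry_out(
  increments=[
    [[-2, 0, 0.3, 0, 0, 0], [-4, 0, 0.2, 0, 0, 0], [-6, 0, 0, 0, 0, 0], [-8, 0, -0.2, 0, 0, 0], [-8, 0, -0.2, 0, 0, 0]],
  ],
)

```text
clock: 7.22
tool_pos: [0.4342, 0.1043, 0.0351]
tcp_rot: [-0.177, -3.122, 0.002]
force: [-49.3, 24.6, 60.9]
width: 0.003
finger_force: 35.6
```

Run:
```python
from h import *
st()
cv2.imwrite('pics/s3.png',cv2.resize(read_camera('side')[180:270,280:420],None,fx=5.5,fy=5.5,interpolation=cv2.INTER_CUBIC))
```

```text
t 7.22 case xyz mm [-72.7  -0.4  35.1] F(case) [-51.8  18.9  60.9] w 0.003 ff 35.62453098362312 q [ 0.18  0.32  2.28  0.    0.56 -1.28]
tool axes in case [[-1.0, 0.0, -0.015], [0.0, 1.0, -0.002], [0.015, -0.002, -1.0]]
```

View pics/s3.png

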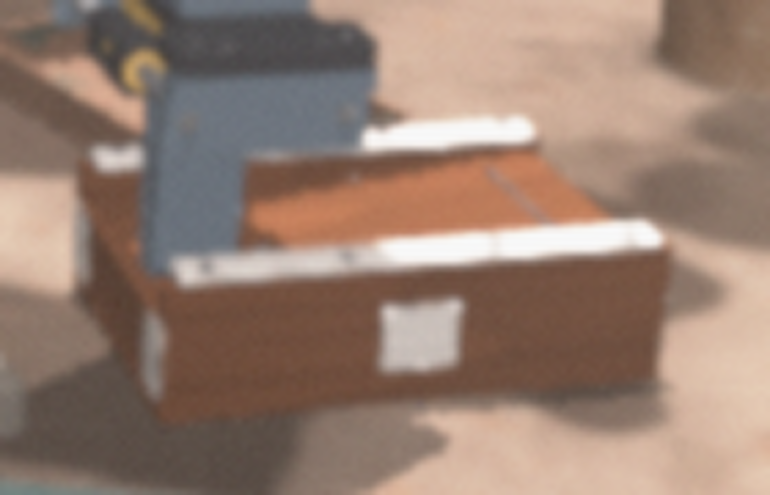

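The nose is up at (560,195), but the tip jammed: I pressed too hard, against the slope stop. I'll back off, ease up about 1 mm, and then push along the pitch slope.

Request:
carry_out(
  increments=[
    [[7, 0, -0.2, 0, 0, 0], [8, 0, -0.5, 0, 0, 0], [8, 0, -0.5, 0, 0, 0]],
  ],
)

```text
clock: 7.65
tool_pos: [0.4336, 0.1047, 0.0361]
tcp_rot: [0.176, 3.137, -0.0]
force: [-0.3, -0.5, 1.7]
width: 0.007
finger_force: 0.7
```

Run:
```python
from h import *
st()
```

```text
t 7.65 case xyz mm [-73.3  -0.1  36.1] F(case) [-0.3 -0.5  1.7] w 0.007 ff 0.7233505211115698 q [ 0.18  0.31  2.29 -0.    0.55 -1.27]
tool axes in case [[-1.0, -0.001, 0.0], [-0.001, 1.0, -0.0], [-0.0, -0.0, -1.0]]
```

Request:
carry_out(
  increments=[
    [[-1, 0, -0.1, 0, 0, 0], [-2, 0, -0.2, 0, 0, 0], [-3, 0, -0.3, 0, 0, 0], [-3, 0, -0.3, 0, 0, 0]],
  ],
)

```text
clock: 8.15
tool_pos: [0.4364, 0.1043, 0.0364]
tcp_rot: [-0.176, -3.136, 0.0]
force: [-3.9, -0.6, 2.6]
width: 0.005
finger_force: 2.3
```

Request:
carry_out(
  increments=[
    [[-1, 0, -0.1, 0, 0, 0], [-2, 0, -0.2, 0, 0, 0], [-3, 0, -0.3, 0, 0, 0], [-3, 0, -0.3, 0, 0, 0]],
  ],
)

```text
clock: 8.65
tool_pos: [0.4394, 0.1041, 0.0367]
tcp_rot: [-0.176, -3.136, 0.0]
force: [-4.6, 0.1, 3.5]
width: 0.005
finger_force: 2.6
```

It's sliding, with light forces. I'll carry on along the slope.

Request:
carry_out(
  increments=[
    [[-2.5, 0, -0.25, 0, 0, 0], [-5, 0, -0.5, 0, 0, 0], [-7.5, 0, -0.75, 0, 0, 0], [-10, 0, -1.0, 0, 0, 0], [-10, 0, -1.0, 0, 0, 0]],
  ],
)

```text
clock: 9.28
tool_pos: [0.449, 0.1029, 0.0377]
tcp_rot: [-0.176, -3.136, 0.0]
force: [-6.6, 0.5, 7.6]
width: 0.002
finger_force: 4.2
```

Run:
```python
from h import *
st()
cv2.imwrite('pics/s4.png',cv2.resize(read_camera('side')[180:270,280:420],None,fx=5.5,fy=5.5,interpolation=cv2.INTER_CUBIC))
```

```text
t 9.28 case xyz mm [-57.9  -0.1  37.7] F(case) [-6.6 -0.3  7.6] w 0.002 ff 4.226661294233054 q [ 0.17  0.32  2.26  0.    0.56 -1.28]
tool axes in case [[-1.0, -0.001, -0.001], [-0.001, 1.0, -0.0], [0.001, -0.0, -1.0]]
```

View pics/s4.png

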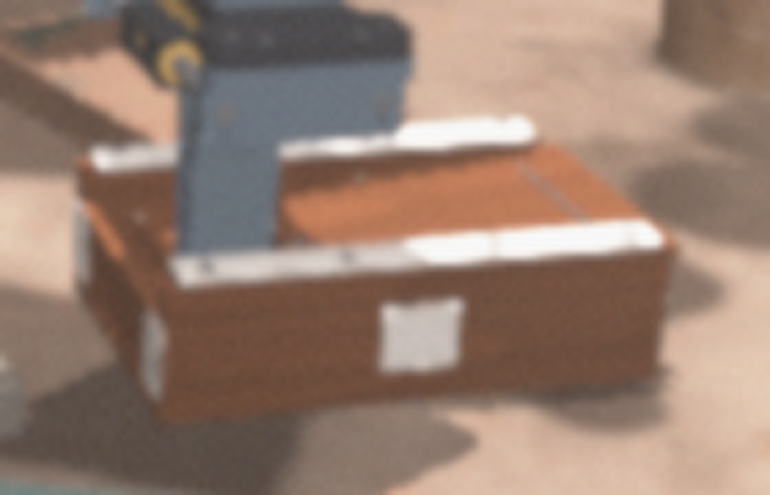

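The nose is now over the lip at (670,240) and the lid is about 13 mm out. I'll lift off the tail and push by the ridge only.

Request:
carry_out(
  increments=[
    [[0, 0, -5, 0, 0, 0], [-4, 0, -6.5, 0, 0, 0], [-10, 0, -7, 0, 0, 0], [-16, 0, -7.3, 0, 0, 0], [-22, 0, -7.6, 0, 0, 0]],
  ],
)

```text
clock: 9.95
tool_pos: [0.4708, 0.1004, 0.0452]
tcp_rot: [-0.176, -3.135, 0.0]
force: [-8.8, 0.8, 8.5]
width: 0.006
finger_force: 4.6
```

Request:
carry_out(
  increments=[
    [[-6, 0, -0.3, 0, 0, 0], [-12, 0, -0.6, 0, 0, 0], [-18, 0, -0.9, 0, 0, 0], [-24, 0, -1.2, 0, 0, 0], [-30, 0, -1.5, 0, 0, 0]],
  ],
)

```text
clock: 10.58
tool_pos: [0.5007, 0.097, 0.0467]
tcp_rot: [-0.176, -3.135, 0.0]
force: [-8.0, 1.0, 7.2]
width: 0.003
finger_force: 3.8
```

Request:
carry_out(
  increments=[
    [[-6, 0, -0.3, 0, 0, 0], [-12, 0, -0.7, 0, 0, 0], [-18, 0, -1.1, 0, 0, 0], [-24, 0, -1.6, 0, 0, 0], [-24, 0, -1.6, 0, 0, 0]],
  ],
)

```text
clock: 11.2
tool_pos: [0.5257, 0.0944, 0.0485]
tcp_rot: [0.177, 3.136, 0.0]
force: [0.3, 0.3, 0.0]
width: 0.005
finger_force: 0.0
```

Run:
```python
from h import *
st()
cv2.imwrite('pics/s5.png',cv2.resize(read_camera('side')[160:260,280:440],None,fx=5,fy=5,interpolation=cv2.INTER_CUBIC))
```

```text
t 11.2 case xyz mm [19.3  0.1 48.5] F(case) [0.3 0.3 0. ] w 0.005 ff 0.0 q [ 0.13  0.39  2.12 -0.    0.63 -1.32]
tool axes in case [[-1.0, -0.001, 0.001], [-0.001, 1.0, 0.0], [-0.001, 0.0, -1.0]]
```

View pics/s5.png

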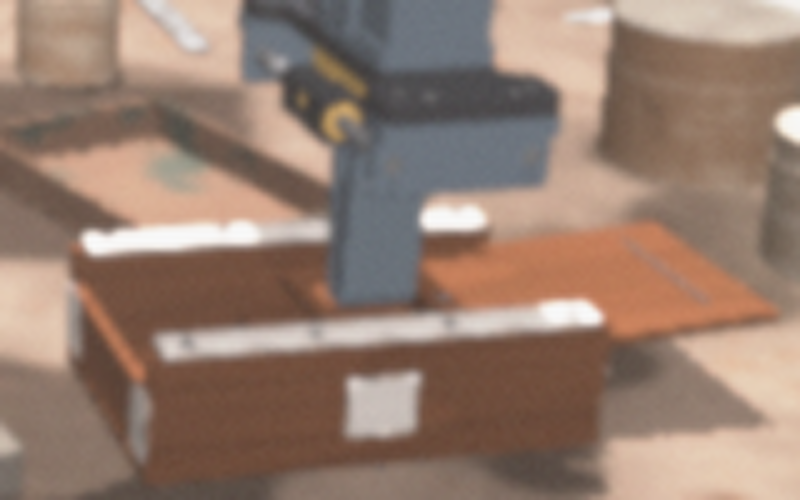

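The lid is about 90 mm out and lying on the lip. I'll go on slowly, with the tip rising.

Request:
carry_out(
  increments=[
    [[-4, 0, -0.8, 0, 0, 0], [-8, 0, -1.5, 0, 0, 0], [-11, 0, -2.2, 0, 0, 0], [-14, 0, -3, 0, 0, 0], [-14, 0, -3, 0, 0, 0]],
  ],
)

```text
clock: 11.88
tool_pos: [0.5393, 0.0929, 0.0516]
tcp_rot: [0.176, 3.136, 0.0]
force: [-0.3, -0.8, 0.4]
width: 0.004
finger_force: 0.0
```

Request:
carry_out(
  increments=[
    [[0, 0, -2, 0, 0, 0], [0, 0, -4, 0, 0, 0], [0, 0, -6, 0, 0, 0], [0, 0, -6, 0, 0, 0]],
  ],
)

```text
clock: 12.38
tool_pos: [0.5389, 0.0929, 0.0576]
tcp_rot: [0.176, 3.136, 0.0]
force: [0.6, -1.1, 0.2]
width: 0.008
finger_force: 0.0
```

Request:
carry_out(
  increments=[
    [[-3, 0, 0, 0, 0, 0], [-6, 0, 0, 0, 0, 0], [-9, 0, 0, 0, 0, 0], [-12, 0, 0, 0, 0, 0], [-12, 0, 0, 0, 0, 0]],
  ],
)

```text
clock: 13.0
tool_pos: [0.5505, 0.0913, 0.0573]
tcp_rot: [-0.176, -3.136, 0.0]
force: [-5.2, -1.8, 3.4]
width: 0.002
finger_force: 2.2
```

Run:
```python
from h import *
st()
a=cv2.resize(read_camera('side')[160:260,280:440],None,fx=3.7,fy=3.7,interpolation=cv2.INTER_CUBIC)
b=cv2.resize(read_camera('top')[100:225,290:380],None,fx=2.3,fy=2.96)
b=cv2.resize(b,(207,370));print(a.shape)
cv2.imwrite('pics/s6.png',np.hstack([a,b]))
for c in('side','top'):
    for l in('spring','lid_ridge'):print(c,l,boxes_of(c,l)[:2],landmark_of(c,l)[:2])
```

```text
t 13.0 case xyz mm [44.3 -0.2 57.3] F(case) [-5.  -2.4  3.4] w 0.002 ff 2.1911609172821045 q [ 0.12  0.4   2.07 -0.    0.67 -1.34]
tool axes in case [[-1.0, -0.001, -0.001], [-0.001, 1.0, -0.0], [0.001, -0.0, -1.0]]
(370, 592, 3)
side spring [] []
side lid_ridge [{'uv': [402.3, 218.5], 'p': 0.59}] [{'uv': [371.2, 218.1], 'p': 0.81}]
top spring [] [{'uv': [329.1, 195.5], 'p': 0.6}]
top lid_ridge [] [{'uv': [336.0, 149.3], 'p': 0.82}]
```

View pics/s6.png

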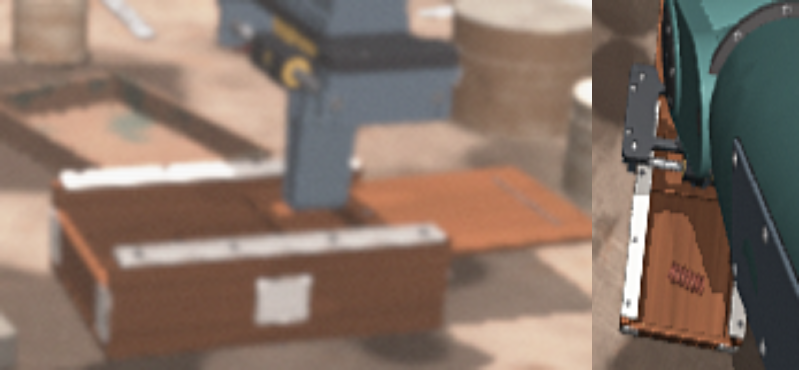

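The lid hangs about 115 mm out with its nose sagging. The spring shows at about (329,195) in the top view. I'll retreat up and to the left for a clear view.

Request:
carry_out(
  increments=[
    [[3, 0, 0, 0, 0, 0], [3, 0, -25, 0, 0, 0], [3, 0, -70, 0, 0, 0], [3, 40, -110, 0, 0, 0], [3, 95, -115, 0, 0, 0]],
  ],
)

```text
clock: 14.12
tool_pos: [0.5605, 0.1874, 0.176]
tcp_rot: [0.179, 3.131, 0.003]
force: [0.8, -0.1, -0.0]
width: 0.006
finger_force: 0.0
```

Request:
carry_out(
  increments=[
    [[0, 55, 0, 0, 0, 0], [0, 110, 0, 0, 0, 0], [0, 150, 0, 0, 0, 0], [0, 150, 0, 0, 0, 0]],
  ],
  fingers=0.1,
)

```text
clock: 14.62
tool_pos: [0.5755, 0.338, 0.1725]
tcp_rot: [0.172, 3.136, 0.002]
force: [0.2, -0.4, -0.5]
width: 0.413
finger_force: 0.0
```

Run:
```python
from h import *
st()
im=read_camera('top');cv2.imwrite('pics/top7.png',im)
cv2.imwrite('pics/t7.png',cv2.resize(im[95:225,290:385],None,fx=4.6,fy=4.6,interpolation=cv2.INTER_CUBIC))
cs=lambda P:(RC.T@(P-C)*1e3).round(1)
for l,z in(('spring',.006),('lid_ridge',.05),('lip_top',.04)):
    for d in landmark_of('top',l)[:2]: print(l,d['uv'],round(d['p'],2),cs(back('top',d['uv'],z)))
print('box',[(d['uv'],cs(back('top',d['uv'],.015))) for d in boxes_of('top','spring')])
```

```text
t 14.62 case xyz mm [ 41.3 247.7 172.5] F(case) [ 0.3 -0.4 -0.5] w 0.413 ff 0.0 q [ 0.5   0.38  1.82  0.    0.94 -0.97]
tool axes in case [[-1.0, -0.003, 0.001], [-0.003, 1.0, 0.001], [-0.001, 0.001, -1.0]]
box []
```

View pics/t7.png

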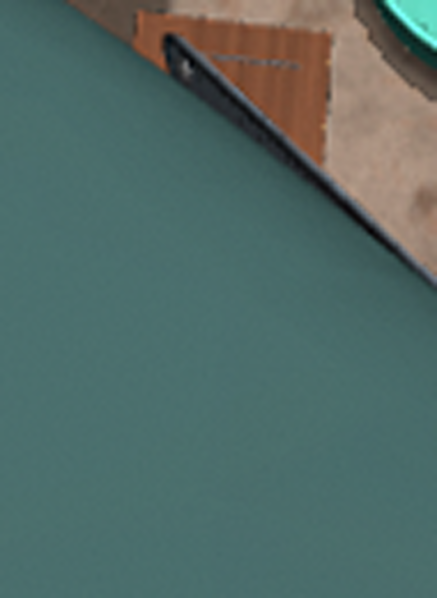

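The arm hides the case: only the lid nose shows, at (235,60) in the crop. I've used all the picture views, so from here I'll use the networks and numeric segmentation. First I'll swing the arm clear.

Request:
carry_out(
  increments=[
    [[49, 37, 0, 0, 0, 0], [98, 74, 0, 0, 0, 0], [147, 111, 0, 0, 0, 0], [196, 148, 0, 0, 0, 0], [247, 183, 0, 0, 0, 0]],
  ],
)

```text
clock: 15.5
tool_pos: [0.3493, 0.5454, 0.1728]
tcp_rot: [0.178, 3.136, 0.001]
force: [0.5, 0.2, 0.2]
width: 0.551
finger_force: 0.0
```

Run:
```python
from h import *
st()
im=read_camera('top');cv2.imwrite('pics/top8.png',im)
cs=lambda P:(RC.T@(P-C)*1e3).round(1)
for l,z in(('spring',.006),('lid_ridge',.05),('lip_top',.04),('case',0)):
    for d in landmark_of('top',l)[:2]: print(l,d['uv'],round(d['p'],2),cs(back('top',d['uv'],z)))
print('box',[(d['uv'],round(d['p'],2),cs(back('top',d['uv'],.015))) for d in boxes_of('top','spring')])
print('sidebox',[(d['uv'],d['p']) for d in boxes_of('side','spring')])
# rectified patch of the case in case frame at spring mid height, 2 mm per px : x -92..25, y -48..48
xs=np.arange(-92,30,2.);ys=np.arange(48,-49,-2.)
uv=np.array([[proj('top',C+RC@np.array([x,y,12])/1e3*np.array([1,1,1])) for y in ys] for x in xs[::-1]],np.float32)
p=cv2.remap(im,uv[...,0],uv[...,1],cv2.INTER_LINEAR).astype(float)
np.save('p.npy',p)
r=p[...,2]-p[...,1]; 
print('V',p.mean(2)[::2,::2].astype(int))
print('hue-ish B/R*100',(p[...,0]/p[...,2]*100)[::2,::2].astype(int))
```

```text
t 15.5 case xyz mm [-206.8  428.3  172.8] F(case) [0.4 0.3 0.2] w 0.551 ff 0.0 q [ 0.97  0.35  1.86 -0.    0.93 -0.49]
tool axes in case [[-1.0, 0.001, 0.0], [0.001, 1.0, 0.001], [-0.0, 0.001, -1.0]]
spring [327.8, 194.9] 0.45 [-46.8   4.3   6. ]
lid_ridge [333.8, 148.3] 0.66 [67.5  7.4 50. ]
lip_top [251.3, 277.0] 0.56 [-284.9  170.3   40. ]
case [247.7, 308.4] 0.7 [-364.6  170.6    0. ]
case [328.5, 179.5] 0.6 [-3.7  6.9  0. ]
box [([329.6, 194.3], 0.43, array([-46.4,   0.7,  15. ])), ([333.2, 184.9], 0.38, array([-20.2,  -5.7,  15. ]))]
sidebox []
V [[ 69  54  60  61  62  57  57  59  58  58  60  59  56  58  60  61  60  60
   61  60  64  66  63  67  50]
 [ 71  55  80  54  60  65  72  81  58  57  67  74  78  52  60  69  76  72
   54  58  73  83  85  61  42]
 [107  54  89  95  97  94  93  95  92  92  96  97  97  91  97 100 100 100
   95  96 105 107 106 106  65]
 [138  53  80  96  97  93  91  93  92  92  95  95  97  92  97 100  97 100
   97  96 106 104 103 111  68]
 [125  51  74  99 103  97  91  93  92  92  95  96  96  92  96  99  97 100
   96  97 104 102 103 110  73]
 [ 61  56  97 10
[... 4511 characters left out ...]
45 43 44 43 44 44 44 44 43 43 44 43 44 44 43 43 44 43
  43]
 [61 41 44 43 43 44 45 44 43 44 43 44 43 44 43 44 43 43 43 44 44 44 43 43
  43]
 [60 43 44 43 43 45 45 43 44 44 44 44 44 44 44 44 43 43 43 43 44 43 43 43
  42]
 [37 43 44 43 44 45 44 44 44 45 44 43 44 45 44 44 44 43 43 44 44 44 44 43
  42]
 [10 41 44 44 44 44 44 44 44 44 44 44 44 44 44 44 44 44 44 43 44 43 43 43
  43]
 [28 41 44 44 44 44 43 44 44 43 44 43 44 44 44 44 43 43 43 43 44 43 43 43
  42]
 [58 41 44 44 44 44 45 43 44 44 45 44 44 44 44 44 43 43 43 44 43 44 43 44
  44]
 [48 43 44 43 44 43 44 44 44 44 44 43 43 44 44 44 43 44 43 43 43 44 43 44
  43]
 [42 43 46 44 44 44 44 44 44 42 44 44 43 44 44 44 44 43 43 43 44 43 43 43
  42]]
```

Run:
```python
from h import *
xs=np.arange(-85,5,1.);ys=np.arange(40,-40.5,-1.)
ims=[cv2.imread('pics/top8.png')]+[read_camera('top') for _ in range(4)]
im=np.mean([i.astype(float) for i in ims],0).astype(np.float32)
for h in(.016,):
    uv=np.array([[proj('top',C+RC@np.array([x/1e3,y/1e3,h])) for y in ys] for x in xs],np.float32)
    p=cv2.remap(im,uv[...,0],uv[...,1],cv2.INTER_LINEAR)
    br=cv2.GaussianBlur(p[...,0]/p[...,2],(0,0),1.5)
    X,Y=np.meshgrid(xs,ys,indexing='ij')
    for name,m in(('br',br-np.median(br)>.012),('dark',np.abs(p.mean(2)-np.median(p.mean(2),0))>9)):
        n,lab,sta,_=cv2.connectedComponentsWithStats(m.astype(np.uint8));k=1+np.argmax(sta[1:,4]);m=lab==k
        pts=np.column_stack([X[m],Y[m]]).astype(np.float32)
        w,V=np.linalg.eigh(np.cov(pts.T));print(name,m.sum(),'centre',pts.mean(0),'sig',np.sqrt(w),'axis deg',np.degrees(np.arctan2(V[1,1],V[0,1])),cv2.minAreaRect(pts))
```

```text
Traceback (most recent call last):
  File "h.py", line 9, in proj
    p=camera_params(c);q=np.array(p['R'])@np.array(X)+np.array(p['t'])
ValueError: time passes only in moves, steps and waits
```

```bash
sed -i 's/^def back/import functools\ncamera_params=functools.lru_cache(camera_params)\ndef back/' h.py
cat > seg.py <<'E'
from h import *
def seg(ims,xr=(-85,5),yr=(-40,40),h=.016):
    xs=np.arange(*xr,1.);ys=np.arange(*yr,1.)
    im=np.mean([i.astype(float) for i in ims],0).astype(np.float32)
    uv=np.array([[proj('top',C+RC@np.array([x/1e3,y/1e3,h])) for y in ys] for x in xs],np.float32)
    p=cv2.remap(im,uv[...,0],uv[...,1],cv2.INTER_LINEAR)
    br=cv2.GaussianBlur(p[...,0]/p[...,2],(0,0),1.5)
    X,Y=np.meshgrid(xs,ys,indexing='ij')
    for name,m in(('br',br-np.median(br)>.012),('dark',np.abs(p.mean(2)-np.median(p.mean(2),0))>9)):
        n,lab,sta,_=cv2.connectedComponentsWithStats(m.astype(np.uint8));k=1+np.argmax(sta[1:,4]);m=lab==k
        pts=np.column_stack([X[m],Y[m]]).astype(np.float32)
        w,V=np.linalg.eigh(np.cov(pts.T));print(name,m.sum(),'centre',pts.mean(0),'sig',np.sqrt(w),'axis deg',np.degrees(np.arctan2(V[1,1],V[0,1])),cv2.minAreaRect(pts))
E
python3 - <<'E'
from seg import *
seg([cv2.imread('pics/top8.png')])
seg([read_camera('top') for _ in range(3)])
E
```

```text
br 574 centre [-43.705574   -0.5836237] sig [ 4.17375613 11.60451638] axis deg 77.71920262595795 ((-44.79181671142578, -2.0338077545166016), (43.13056564331055, 17.24029541015625), 72.6459732055664)
dark 570 centre [-45.454388   -3.1578948] sig [ 6.28528362 11.58379556] axis deg 74.16521102817725 ((-44.28880310058594, -2.570730209350586), (43.70367431640625, 22.383731842041016), 77.19573211669922)
br 587 centre [-43.783646   -0.8926746] sig [ 4.20367326 11.60518246] axis deg 78.04031457330116 ((-44.889678955078125, -1.8469715118408203), (42.83229064941406, 16.942020416259766), 72.6459732055664)
dark 570 centre [-45.403507   -3.0947368] sig [ 6.33979561 11.58572052] axis deg 74.09691573313387 ((-44.20530700683594, -2.2033443450927734), (42.950164794921875, 22.383731842041016), 77.19573211669922)
```

The spring segments cleanly as 43 x 17 mm at case (-44.5, -2), axis about 75° from case x, so it lies across the case. I'll grip it with tool y at -15° in the case, which is a turn of about +105° about tool z.

Request:
carry_out(
  increments=[
    [[-16, -43, 0, 0, 0, 10.5], [-32, -86, 0, 0, 0, 21], [-49, -129, 0, 0, 0, 31.5], [-65, -172, 0, 0, 0, 42], [-81, -215, 0, 0, 0, 52.5]],
  ],
  fingers=0.0,
)

```text
clock: 16.82
tool_pos: [0.4069, 0.3207, 0.1725]
tcp_rot: [1.554, 2.73, 0.0]
force: [1.4, 0.2, 0.8]
width: 0.496
finger_force: 0.0
```

Request:
carry_out(
  increments=[
    [[-44, -13, 0, 0, 0, 10.5], [-88, -26, 0, 0, 0, 21], [-132, -40, 10, 0, 0, 31.5], [-176, -53, 20, 0, 0, 42], [-220, -66, 30, 0, 0, 52.5]],
  ],
)

```text
clock: 17.45
tool_pos: [0.464, 0.0981, 0.1424]
tcp_rot: [2.601, 1.761, 0.001]
force: [0.5, 1.0, -0.3]
width: 0.499
finger_force: 0.0
```

Request:
carry_out(
  increments=[
    [[0, 0, 20, 0, 0, 0], [0, 0, 40, 0, 0, 0], [0, 0, 40, 0, 0, 0]],
  ],
)

```text
clock: 17.82
tool_pos: [0.4628, 0.0993, 0.1015]
tcp_rot: [-2.595, -1.769, 0.003]
force: [0.0, -0.4, 0.4]
width: 0.496
finger_force: 0.0
```

Run:
```python
from h import *
to(-44.5,-1.7,10)
```

```text
t 17.82 case xyz mm [-43.7  -2.1 101.5] F(case) [ 0.1 -0.3  0.4] w 0.496 ff 0.0 q [0.16 0.21 2.23 0.   0.71 0.54]
tool axes in case [[0.259, 0.966, -0.002], [0.966, -0.259, -0.001], [-0.001, -0.002, -1.0]]
tool delta mm [ 0.3 -0.7 91.5]
```

Request:
carry_out(
  increments=[
    [[0, -1, 30, 0, 0, 0], [0, -1, 60, 0, 0, 0], [0, -1, 80, 0, 0, 0], [0, -1, 88, 0, 0, 0], [0, -1, 92, 0, 0, 0]],
  ],
)

```text
clock: 18.45
tool_pos: [0.4632, 0.1001, 0.0109]
tcp_rot: [2.595, 1.77, 0.001]
force: [0.6, 0.1, 1.2]
width: 0.499
finger_force: 0.0
```

Request:
carry_out(
  increments=[
    [[0, 0, 0, 0, 0, 0], [0, 0, 0, 0, 0, 0], [0, 0, 0, 0, 0, 0], [0, 0, 0, 0, 0, 0], [0, 0, 0, 0, 0, 0]],
  ],
  fingers=-1,
  force=12,
)

```text
clock: 19.08
tool_pos: [0.4629, 0.1, 0.0108]
tcp_rot: [2.596, 1.769, 0.0]
force: [-0.9, -0.7, 7.1]
width: 0.152
finger_force: 12.0
```

Gripped: the opening is 13.8 mm at 12 N, which matches the 14 mm solid core. Now lifting.

Request:
carry_out(
  increments=[
    [[0, 0, -5, 0, 0, 0], [0, 0, -15, 0, 0, 0], [0, 0, -40, 0, 0, 0], [0, 0, -75, 0, 0, 0], [0, 0, -105, 0, 0, 0]],
  ],
  force=15,
)

```text
clock: 19.7
tool_pos: [0.4627, 0.1, 0.1172]
tcp_rot: [2.596, 1.769, 0.001]
force: [-0.3, 0.3, 0.3]
width: 0.151
finger_force: 15.0
```

Run:
```python
from h import *
s,M,q=st()
T=np.array([.535,.346,.10]);print('to tray',(M.T@(T-s['tool_pos'])*1e3).round(1), 'tool y world deg',np.degrees(np.arctan2(M[1,1],M[0,1])))
```

```text
t 19.7 case xyz mm [-43.9  -1.5 117.2] F(case) [-0.3  0.3  0.3] w 0.151 ff 14.99994546175003 q [ 0.16  0.18  2.23 -0.    0.74  0.54]
tool axes in case [[0.258, 0.966, 0.001], [0.966, -0.258, 0.0], [0.0, 0.001, -1.0]]
to tray [255.4 -22.7  17.3] tool y world deg -21.439030860831767
```

Request:
carry_out(
  increments=[
    [[30, -3, 0, 0, 0, 0], [70, -7, 0, 0, 0, 0], [115, -11, 0, 0, 0, 0], [160, -15, 0, 0, 0, 0], [205, -19, 0, 0, 0, 0]],
  ],
)

```text
clock: 20.32
tool_pos: [0.5202, 0.2993, 0.1162]
tcp_rot: [2.596, 1.77, 0.001]
force: [0.6, 0.2, -0.9]
width: 0.156
finger_force: 15.0
```

Request:
carry_out(
  increments=[
    [[30, -3, 0, 0, 0, 0], [50, -4, 20, 0, 0, 0], [50, -4, 60, 0, 0, 0], [50, -4, 85, 0, 0, 0], [50, -4, 98, 0, 0, 0]],
  ],
)

```text
clock: 20.95
tool_pos: [0.534, 0.3455, 0.0167]
tcp_rot: [-2.596, -1.77, 0.002]
force: [0.1, -0.5, 0.3]
width: 0.154
finger_force: 15.0
```

Run:
```python
from h import *
s,M,q=st();print(s['tool_pos'],s['force'])
```

```text
t 20.95 case xyz mm [ -0.7 250.5  16.7] F(case) [ 0.2 -0.5  0.3] w 0.154 ff 14.999965578317642 q [ 0.54  0.56  1.91 -0.    0.67  0.91]
tool axes in case [[0.258, 0.966, -0.001], [0.966, -0.258, -0.001], [-0.001, -0.001, -1.0]]
[0.53400619 0.34547101 0.01671057] [ 0.14812385 -0.52524573  0.33480233]
```

Request:
carry_out(
  increments=[
    [[0, 0, 4, 0, 0, 0], [0, 0, 7, 0, 0, 0], [0, 0, 8.5, 0, 0, 0], [0, 0, 9, 0, 0, 0], [0, 0, 9, 0, 0, 0]],
  ],
)

```text
clock: 21.58
tool_pos: [0.5346, 0.3458, 0.0087]
tcp_rot: [2.596, 1.77, 0.001]
force: [0.2, 0.3, 0.5]
width: 0.153
finger_force: 15.0
```

Request:
carry_out(
  increments=[
    [[0, 0, 0.5, 0, 0, 0], [0, 0, 1, 0, 0, 0], [0, 0, 1, 0, 0, 0]],
  ],
)

```text
clock: 21.95
tool_pos: [0.5344, 0.3457, 0.0074]
tcp_rot: [-2.596, -1.77, 0.0]
force: [0.7, -0.1, -0.4]
width: 0.153
finger_force: 15.0
```

Request:
carry_out(
  increments=[
    [[0, 0, 0.5, 0, 0, 0], [0, 0, 1, 0, 0, 0], [0, 0, 1, 0, 0, 0]],
  ],
)

```text
clock: 22.32
tool_pos: [0.5345, 0.3457, 0.0064]
tcp_rot: [2.596, 1.77, -0.0]
force: [0.3, 0.7, -0.3]
width: 0.153
finger_force: 15.0
```

Request:
carry_out(
  increments=[
    [[0, 0, 0.5, 0, 0, 0], [0, 0, 1, 0, 0, 0], [0, 0, 1, 0, 0, 0]],
  ],
)

```text
clock: 22.7
tool_pos: [0.5345, 0.3458, 0.0062]
tcp_rot: [-2.596, -1.769, 0.001]
force: [-5.1, -2.7, 14.7]
width: 0.154
finger_force: 15.0
```

Touchdown at z = 6.3 mm with 15 N. I'll ease up about 0.7 mm and open gently.

Request:
carry_out(
  increments=[
    [[0, 0, -0.7, 0, 0, 0], [0, 0, -0.7, 0, 0, 0]],
  ],
  force=5,
)

```text
clock: 22.95
tool_pos: [0.5346, 0.3458, 0.0063]
tcp_rot: [2.596, 1.769, 0.0]
force: [-1.4, -0.6, 4.0]
width: 0.151
finger_force: 5.0
```

Request:
carry_out(
  increments=[
    [[0, 0, 0, 0, 0, 0], [0, 0, 0, 0, 0, 0], [0, 0, 0, 0, 0, 0]],
  ],
  fingers=-0.1,
)

```text
clock: 23.32
tool_pos: [0.5344, 0.3457, 0.006]
tcp_rot: [2.596, 1.77, -0.0]
force: [0.4, -0.1, -0.1]
width: 0.432
finger_force: 0.0
```

Request:
carry_out(
  increments=[
    [[0, 0, -10, 0, 0, 0], [0, 0, -30, 0, 0, 0], [0, 0, -70, 0, 0, 0], [0, 0, -120, 0, 0, 0], [0, 0, -160, 0, 0, 0]],
  ],
)

```text
clock: 23.95
tool_pos: [0.5349, 0.346, 0.1698]
tcp_rot: [2.596, 1.769, 0.004]
force: [0.1, -0.1, 0.3]
width: 0.447
finger_force: 0.0
```

Request:
carry_out(
  increments=[
    [[45, -20, 0, 0, 0, 0], [95, -40, 0, 0, 0, 0], [145, -60, 0, 0, 0, 0], [195, -80, 0, 0, 0, 0], [245, -110, 0, 0, 0, 0]],
  ],
)

```text
clock: 24.58
tool_pos: [0.5219, 0.6157, 0.1682]
tcp_rot: [-2.596, -1.769, -0.002]
force: [0.6, -0.2, -0.5]
width: 0.449
finger_force: 0.0
```

Run:
```python
from seg import *
st();im=read_camera('top');cs=lambda P:(RC.T@(P-C)*1e3).round(1)
for c in('top','side'):
  for l,z in(('spring',.002),('lid_ridge',.05),('v_block',0),('parts_tray',0)):
    for f in(landmark_of,boxes_of): print(c,l,f.__name__,[(d['uv'],round(d['p'],2),back(c,d['uv'],z).round(3),cs(back(c,d['uv'],z))) for d in f(c,l)[:2]])
g=cv2.imread('pics/top0.png')
d=cv2.absdiff(im,g).max(2)
m=cv2.morphologyEx((d>30).astype(np.uint8),cv2.MORPH_OPEN,np.ones((2,2)))
n,lab,sta,ce=cv2.connectedComponentsWithStats(m)
print([(sta[i].tolist()) for i in range(1,n) if sta[i,4]>15])
seg([im])
```

```text
t 24.57 case xyz mm [-43.3 517.6 168.2] F(case) [ 0.7 -0.2 -0.5] w 0.449 ff 0.0 q [ 0.84  0.59  1.51 -0.    1.04  1.21]
tool axes in case [[0.259, 0.966, 0.001], [0.966, -0.259, 0.001], [0.001, 0.001, -1.0]]
top spring call [([236.6, 167.3], 0.51, array([0.531, 0.35 , 0.002]), array([ -4.3, 254.9,   2. ]))]
top spring call [([234.7, 165.6], 0.49, array([0.536, 0.356, 0.002]), array([ -0.4, 260.7,   2. ]))]
top lid_ridge call [([334.3, 149.6], 0.73, array([0.571, 0.095, 0.05 ]), array([64.2,  5.7, 50. ]))]
top lid_ridge call [([338.0, 129.7], 0.85, array([0.625, 0.085, 0.05 ]), array([118.7,   2.4,  50. ]))]
top v_block call [([330.6, 177.2], 0.36, array([0.51 , 0.098, 0.   ]), array([3.3, 2. , 0. ]))]
top v_block call []
top parts_tray call [([234.9, 167.7], 0.93, array([0.53 , 0.355, 0.   ]), array([ -5.5, 259.5,   0. ]))]
top parts_tray call [([238.1, 163.9], 0.82, array([0.541, 0.347, 0.   ]), array([  6. , 252.6,   0. ])), ([330.9, 185.0], 0.35, array([0.489, 0.097, 0.   ]), array([-17.7,  -1.2,   0. ]))]
side spring call []
side spring call []
side lid_ridge call [([371.2, 218.1
[... 1149 characters left out ...]
, 5, 5, 16], [487, 400, 5, 6, 19], [385, 405, 13, 15, 97], [440, 407, 6, 4, 18], [407, 411, 6, 6, 24], [272, 412, 5, 6, 23], [331, 416, 9, 4, 26]]
br 2 centre [-76.5  39. ] sig [0.         0.70710678] axis deg 0.0 ((-76.5, 39.0), (1.0, 0.0), 180.0)Traceback (most recent call last):
  File "<stdin>", line 11, in <module>
  File "seg.py", line 10, in seg
    n,lab,sta,_=cv2.connectedComponentsWithStats(m.astype(np.uint8));k=1+np.argmax(sta[1:,4]);m=lab==k
                                                                         ~~~~~~~~~^^^^^^^^^^^
    return _wrapfunc(a, 'argmax', axis=axis, out=out, **kwds)
    return bound(*args, **kwds)
ValueError: attempt to get argmax of an empty sequence
```

The spring now shows in the tray (top view, (236,167)) and is gone from the case. The lid ridge is still about 115–120 mm out, and the vee block shows no sign of having moved. Handing in.

```bash
python3 -c "
from cell import *
print(close_job())"
```

```text
the job is handed in; nothing more can be done
None
```

The job is handed in: the lid hangs in its grooves about 115 mm out, the die spring lies in the parts tray, and the vee block was left alone; one push jammed and briefly reached about 80 N at the wrist before I backed off.

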